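Strap a pattern roller into the carving cradle

ROBOT

A 6-joint arm with a two-finger parallel gripper is mounted at the origin on a cart in front of the work surface, level with it; the furniture and walls round the work are solid. World frame = base frame: x ahead of the robot, y to its left, z up, the work surface at z = 0. Lengths are in m, angles in degrees, forces in N, time in s.
With the tool pointing down it reaches from about 0.3 to 0.875 m from the base axis. Payload 4.2 kg.
Tool frame: the origin (TCP) lies midway between the tips of the shut fingers; the grasp point (between the pads) lies 19 mm behind it; z points along the fingers, y is the direction in which the jaws open and shut (so a half turn about z gives the same grasp; the last joint's range is limited). The gripper opens to 85 mm and grips with 20 to 120 N. Pads are 22 mm wide; open, the fingers measure 114 mm over their backs; the gripper's body (76 mm by 85 mm) begins 54 mm behind the grasp point. The pads swing forward as they close: fully open they stand 13 mm farther back than shut.
Start: joints at [-70.359, 18.312, 89.639, -0, 72.044, -1.146], TCP at [0.204, -0.538, 0.231] pointing down, gripper open.
Joint ranges: [-177.97, 177.97], [-48.28, 115.42], [12.27, 149.76], [-77.06, 257.06], [2.81, 150.46], [-146.56, 146.56]. Speed limits (degrees/s): [147.25, 147.25, 180, 180, 180, 180].

INTERFACE

Orientations are given as a 3x3 rotation matrix whose columns are the frame's x, y, z axes.
In Python, from cell import ctrl, eoat, get_image, camera_info, finder gives the robot as it stands. The module is installed in compiled form; this text tells all that it offers. Calls block until the motion is done:
- ctrl.goto(position, orientation): joint-space move of the TCP to a pose.
- ctrl.move_linear(position, orientation=None, v=0.15): straight line of the TCP; orientation=None keeps the orientation; v is the mean speed in m/s.
- ctrl.movej(angles): joint-space move.
- eoat.let_go() and eoat.close(squeeze=None): open the fingers fully, or close them until they stop; squeeze is the grip in N (None keeps the last).
- ctrl.dwell(seconds).
- ctrl.solve_ik(position, orientation): joint angles nearest the present ones, or None.
- ctrl.read_state(): the state.
- get_image(name): name is "scene" or "top" or "wrist"; returns the picture (420x560x3 uint8, red, green, blue); there is no depth.
- camera_info(name): a dict with "fx", "fy", "cx", "cy" (pixels), "R" (3x3) and "t" (3): a world point X has camera coordinates R X + t; the wrist camera has in their place "tool_from_camera" (4x4, takes a point from camera to tool coordinates, whose origin is the TCP and whose axes are the flange's). Camera axes: x right, y down, z forward; pixel columns grow to the right and rows downward; lengths in m; the calibration is good to about 2 mm. A picture is of the moment at which its call begins: read the wrist's pose just before it. camera_info takes no time and is no camera call.
A pose or a line that the arm cannot do raises ctrl.Unreachable and nothing moves.
- ctrl.hand_in(): hands the job in, once; it reports no verdict.
Trained networks look in the newest picture that a camera, given by its name, has taken for a name from the list of things; names that differ only in an ending like _2 or _b are one class to them, and where a whole thing is asked for, a point or a joint stands for the part that bears it (a point fixed in the world has none). Each returns a list of dicts, best first, with "confidence" (0 to 1); they miss things now and then, are a little off and sometimes report something else, mostly with a low value. They report only what shows in the picture. A call takes as long as a camera call.
- finder.boxes_of(camera, query): "extent" ([left, top, width, height] in pixels, round what is visible of it).
- finder.outline_of(camera, query): "pixels" (420x560 bool, what is visible of it) and "extent" ([left, top, width, height] in pixels, round what is visible of it).
The state is a dict: "clock": time; "joints": joint angles; "dq": joint speeds; "tau": joint torques, N m; "tool_pos": TCP position; "tcp_rot": TCP orientation; "force": force on the tool from outside, world axes, zero at the start; "wrist_torque": the same for the moment, N m; "gripper_width": opening from 0.0 (shut) to 1.0 (fully open).
Only numpy, scipy, OpenCV 4.12 (cv2) and the standard library are available. Lean on these libraries where they do the work, as an engineer would, in place of code of your own. Each camera call takes 0.05 s, during which the arm holds its last target.

TASK

Lay the terracotta pattern roller in the two V-notches of the wooden carving cradle, settled in both notches and centred lengthwise so that they bear only on its smooth middle and both carved ends stick out equally; set it down gently, do not drop it. Then swing the hinged steel strap over until its pad lies on the roller, and push the hook latch fully home over the end of the strap. Leave the white cup and the round clay cutter standing where they are.

Things in the scene. Friction and masses are not known exactly. Their poses are not given: they have to be found in the camera images.
- roller_center (a point): Centre of the loose pattern roller, a terracotta cylinder 48 mm in diameter and 176 mm long, about 0.3 kg, lying on the table (this point 24 mm above the top). Its x axis is the roller's own axis; the others turn as it rolls. The middle 120 mm are smooth, the last 28 mm at each end carved with slanting ribs of the same overall diameter; both ends are alike.
- cradle: The wooden carving cradle, fixed to the table. Origin on the table top under its centre; x runs along the V-notches (roller axis), y across them, z up. Board 150 mm (x) by 210 mm (y), its top 18 mm above the table. The strap's hinge ears stand at y = +67 to +83 mm, x = -20 to +20, up to 103 mm high; the latch's ears at y = -78 to -96 mm, up to 45 mm high.
- seat (a point): Where a seated roller's centre comes: 64 mm straight above the cradle's origin. Two saddles with 90 degree V-notches stand at x = -37 and +37 mm of the cradle, each 18 mm thick in x, 92 mm wide in y and 60 mm high, the notch 60 mm wide at its top. The 56 mm gap between them is open down to the board, so fingers fit in on both sides of the roller.
- strap (a joint): Strap angle in rad: 0 = closed, lying level across a seated roller; it grows as the strap is opened; 1.57 = upright, 2.3 = stop, leaning away to the +y side. The hinge is stiff (0.14 N m): the strap stays where it is left.
- strap_hinge (a point): Middle of the strap's hinge pin, at x = 0, y = +75 mm, 94 mm high in the cradle's frame; the pin is parallel to the cradle's x.
- strap_end (a point): Free end of the steel strap, on the middle of its thickness, 152 mm from the hinge pin. The strap is a straight bar 24 mm wide (x) and 6 mm thick with a cork pad underneath, 75 mm from the hinge; closed, it points to the cradle's -y.
- latch (a joint): Latch angle in rad: 0 = fully home, lever upright, hook over the strap's end; it grows as the latch is swung out to the cradle's -y side, stop at 1.1. The pivot is stiff (0.07 N m): it stays where it is left. Over the last 0.07 rad the hook wedges onto the strap and pulls it down: about 6 N on the knob brings it to 0.04, 12 N to 0.01, and it stays.
- latch_pivot (a point): Middle of the latch's pivot pin, at x = 0, y = -87 mm, 34 mm high in the cradle's frame, parallel to the cradle's x.
- latch_knob (a point): Centre of the dark wooden ball, 22 mm in diameter, at the top of the latch lever, 122 mm from the pivot. The lever is 16 mm wide (x) and 7 mm thick; its hook, a cross bar 12 mm in diameter, stands out 21 mm towards the cradle, 69 mm from the pivot.
- cup: Bystander: small whitish cup, 58 mm wide, 52 mm high, open at the top; origin under its centre.
- cutter: Bystander: round grey clay cutter ring, 70 mm wide, 32 mm high; origin under its centre.

How it is judged (in metres and radians):
On the way, in this order (a step that is already met when the one before it is completed fails the run):
1. the roller lies settled in both V-notches, centred, while the strap is still open (x of roller_center in the frame of cradle between -0.014 and 0.014 m and y of roller_center in the frame of cradle between -0.004 and 0.004 m and z of roller_center in the frame of cradle between 0.06 and 0.067 m and angle between the x axis of roller_center and the x axis of cradle, either way round below 0.08 rad and value of joint strap above 1 rad), for 0.2 s.
2. the strap is swung down onto the seated roller, the latch still open (x of roller_center in the frame of cradle between -0.014 and 0.014 m and y of roller_center in the frame of cradle between -0.004 and 0.004 m and z of roller_center in the frame of cradle between 0.06 and 0.067 m and angle between the x axis of roller_center and the x axis of cradle, either way round below 0.08 rad and value of joint strap below 0.06 rad and value of joint latch above 0.25 rad), for 0.2 s.
At the end, for the whole second after the job is handed in: Roller centre within 14 mm of the cradle's middle lengthwise, 4 mm across, 60 to 67 mm above the table, axis within 0.08 rad of the notches; strap within 0.04 rad of closed, latch under 0.055 rad from home; roller at rest (x of roller_center in the frame of cradle between -0.014 and 0.014 m and y of roller_center in the frame of cradle between -0.004 and 0.004 m and z of roller_center in the frame of cradle between 0.06 and 0.067 m and angle between the x axis of roller_center and the x axis of cradle, either way round below 0.08 rad and value of joint strap between -0.04 and 0.04 rad and value of joint latch below 0.055 rad and linear speed of roller below 0.02 m/s); the robot touches nothing.
It fails at once if the roller is dropped into the cradle (faster than 0.6 m/s close to its seat) (distance between roller_center and cradle below 0.105 m and linear speed of roller above 0.6 m/s).
It fails at once if a bystander (white cup or cutter ring) is shifted by more than 30 mm (distance of any of cup, cutter from where it was at the start of the episode above 0.03 m).
It also fails if it takes over 61 s, if anything falls off the work surface, if the arm or the gripper's body presses on something with over 40 N, if the wrist force passes 120 N, or if a joint passes its speed limit or range.

## Working session

There is one attempt and no reset: what is moved stays moved. The work goes in short steps, each a Python script; the robot and the scene stay as the last script left them, time stands still between calls to the robot, and variables do not carry over. Pictures are saved under pics/ and viewed, and the job is handed in when it is done.

```bash
mkdir -p pics && python3 - <<'E'
from cell import ctrl, eoat, get_image, camera_info, finder
import cv2, numpy as np
np.set_printoptions(precision=4,suppress=True)
for c in ["scene","top"]:
    im=get_image(c); cv2.imwrite(f"pics/{c}0.png",im[:,:,::-1])
    print(c,camera_info(c))
    for q in ["roller_center","cradle","strap","latch","latch_knob","cup","cutter"]:
        print(q,[(d['extent'],round(d['confidence'],2)) for d in finder.boxes_of(c,q)][:3])
print(camera_info("wrist")); print(ctrl.read_state())
E
```

```text
scene {'fx': 493.2974078276954, 'fy': 493.2974078276954, 'cx': 273.06177549488325, 'cy': 214.3287746865886, 'R': array([[-0.0855,  0.9963, -0.0082],
       [ 0.8812,  0.0717, -0.4673],
       [-0.465 , -0.0471, -0.8841]]), 't': array([ 0.1027, -0.4135,  1.5969])}
roller_center [([181.0, 197.2, 34.2, 64.7], 0.92), ([366.7, 175.6, 39.6, 37.8], 0.26)]
cradle [([270.9, 175.5, 134.3, 81.3], 0.61), ([270.4, 216.5, 43.3, 17.9], 0.29)]
strap [([371.6, 174.7, 32.9, 39.2], 0.97)]
latch [([271.0, 216.3, 42.3, 16.5], 0.66)]
latch_knob [([271.0, 217.1, 41.0, 12.6], 0.61)]
cup [([120.2, 201.8, 24.6, 26.5], 0.81)]
cutter [([393.8, 191.2, 29.1, 28.7], 0.68)]
top {'fx': 518.1511870115722, 'fy': 518.1511870115722, 'cx': 287.9915013014719, 'cy': 214.47936008649546, 'R': array([[-0.0057, -0.9999, -0.0103],
       [-0.994 ,  0.0067, -0.1093],
       [ 0.1093,  0.0096, -0.994 ]]), 't': array([-0.0496,  0.5363,  1.6415])}
roller_center [([335.7, 185.7, 19.7, 34.0], 0.92), ([177.7, 224.1, 33.1, 14.0], 0.75)]
cradle [([179.4, 200.3, 107.3, 55.7], 0.62)]
strap [([179.7, 225.8, 30.2, 9.0], 0.48)]
latch [([255.
[... 309 characters left out ...]
52, -0.2959,  0.0744],
       [ 1.    , -0.0005, -0.0001, -0.0003],
       [-0.0001, -0.2959,  0.9552, -0.1414],
       [ 0.    ,  0.    ,  0.    ,  1.    ]])}
{'clock': 0.8, 'joints': array([-70.358 ,  18.3087,  89.6413,   0.0002,  72.0446,  -1.1471]), 'dq': array([ 0.0299, -0.0474,  0.0861,  0.051 ,  0.0685,  0.0869]), 'tau': array([ -0.0013, -41.5356, -23.4411,   0.0001,   0.0002,   0.    ]), 'tool_pos': array([ 0.2041, -0.5376,  0.2314]), 'tcp_rot': array([[ 0.9349,  0.3549,  0.    ],
       [ 0.3549, -0.9349, -0.0001],
       [ 0.    ,  0.0001, -1.    ]]), 'force': array([-0.1592, -0.0449,  0.2108]), 'wrist_torque': array([ 0.0604, -0.    ,  0.0071]), 'gripper_width': 1.006332978270304}
```

```bash
python3 - <<'E'
import cv2
a=cv2.imread("pics/scene0.png"); cv2.imwrite("pics/scene0z.png",cv2.resize(a[140:290,100:440],(800,353),interpolation=cv2.INTER_CUBIC))
a=cv2.imread("pics/top0.png"); cv2.imwrite("pics/top0z.png",cv2.resize(a[150:300,150:430],None,fx=2.8,fy=2.8,interpolation=cv2.INTER_CUBIC))
E
```

```text
(no output)
```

View pics/scene0.png

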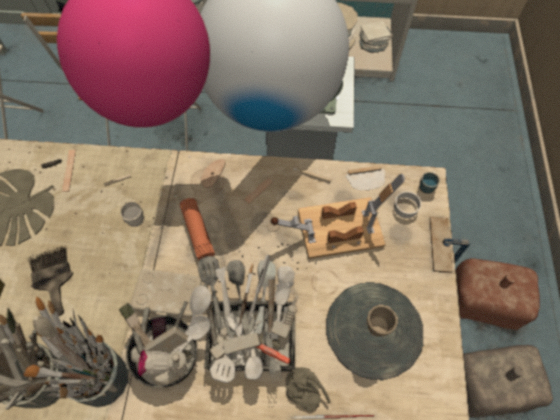

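View pics/scene0z.png

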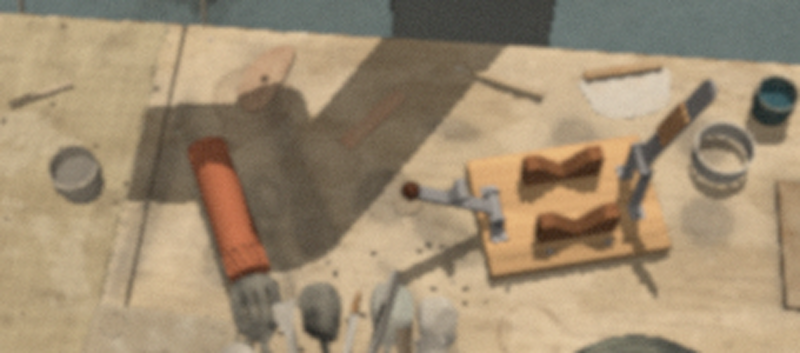

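View pics/top0z.png

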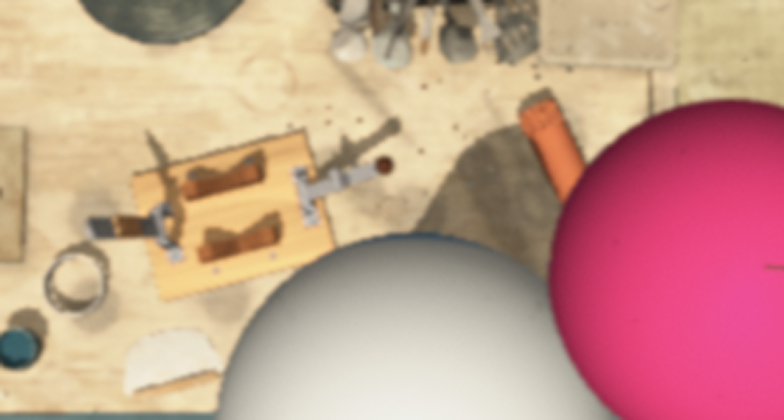

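```bash
cat > h.py <<'E'
from cell import ctrl, eoat, get_image, camera_info, finder
import cv2, numpy as np
np.set_printoptions(precision=4,suppress=True)
def proj(c,X):
    i=camera_info(c); p=i['R']@np.asarray(X,float)+i['t']; return np.array([i['fx']*p[0]/p[2]+i['cx'],i['fy']*p[1]/p[2]+i['cy']])
def ray(c,uv):
    i=camera_info(c); d=i['R'].T@np.array([(uv[0]-i['cx'])/i['fx'],(uv[1]-i['cy'])/i['fy'],1]); return -i['R'].T@i['t'],d
def onz(c,uv,z=0):
    o,d=ray(c,uv); return o+d*(z-o[2])/d[2]
def tri(u1,u2):
    o1,d1=ray('scene',u1);o2,d2=ray('top',u2)
    A=np.stack([d1,-d2],1); s=np.linalg.lstsq(A,o2-o1,rcond=None)[0]
    p,q=o1+s[0]*d1,o2+s[1]*d2
    return (p+q)/2,np.linalg.norm(p-q)
def wonz(uv,pos,rot,z):
    i=camera_info('wrist');T=i['tool_from_camera']
    d=rot@(T[:3,:3]@np.array([(uv[0]-i['cx'])/i['fx'],(uv[1]-i['cy'])/i['fy'],1])); o=pos+rot@T[:3,3]
    return o+d*(z-o[2])/d[2]
def wproj(X,pos,rot):
    i=camera_info('wrist');T=i['tool_from_camera']
    t=rot.T@(np.asarray(X)-pos); p=T[:3,:3].T@(t-T[:3,3]); return np.array([i['fx']*p[0]/p[2]+i['cx'],i['fy']*p[1]/p[2]+i['cy']])
E
python3 - <<'E'
from h import *
for c in ['scene','top']:
    print(c,ray(c,(280,210)),proj(c,[0,0,0]),proj(c,[.2,-.54,.23]), proj(c,[.2,-.54,.5]))
print('roller ends',onz('scene',(189,202),.024),onz('scene',(205,252),.024))
for u in [(270.9,211),(310,176),(380,238)]: print(onz('scene',u,0.018))
# cradle corners scene zoomed: scale 800/340
for z in [(467,160),(640,137),(669,248),(492,278)]:
    print(onz('scene',(100+z[0]/2.353,140+z[1]/2.353),.018))
for z in [(133,174),(304,128),(336,248),(163,300)]:
    print('top',onz('top',(150+z[0]/2.8,150+z[1]/2.8),.018))
print('cup',onz('scene',(132.5,218),0),'cutter',onz('scene',(407,210),0))
print('knob',tri((100+411/2.353,140+190/2.353),(150+384/2.8,150+165/2.8)))
print('strapend',tri((100+712/2.353,140+90/2.353),(150+90/2.8,150+227/2.8)))
E
python3 - <<'E'
import cv2
E
```

```text
scene (array([1.1157, 0.0027, 1.2194]), array([-0.4739, -0.0338, -0.8801])) [304.7751  86.5821] [104.0494  71.6545] [ 65.9444 -16.906 ]
top (array([ 0.3533, -0.0691,  1.6896]), array([ 0.118 ,  0.025 , -0.9929])) [272.3193 383.759 ] [464.4423 326.3725] [503.9802 339.0705]
roller ends [ 0.4673 -0.2975  0.024 ] [ 0.6136 -0.2304  0.024 ]
[ 0.474  -0.0682  0.018 ]
[0.3512 0.0337 0.018 ]
[0.5321 0.2305 0.018 ]
[0.4583 0.0071 0.018 ]
[0.4106 0.2101 0.018 ]
[0.553  0.2416 0.018 ]
[0.606  0.0442 0.018 ]
top [0.5468 0.2415 0.018 ]
top [0.5994 0.0427 0.018 ]
top [0.4593 0.0057 0.018 ]
top [0.4006 0.2049 0.018 ]
cup [ 0.5178 -0.4526  0.    ] cutter [0.4302 0.3105 0.    ]
knob (array([ 0.5454, -0.0512,  0.1006]), np.float64(0.00017216697940982973))
strapend (array([0.4694, 0.2472, 0.2214]), np.float64(0.0009335528145504371))
```

View pics/top0.png

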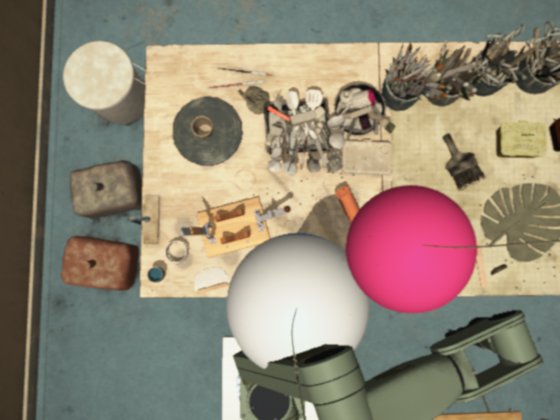

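```bash
python3 - <<'E'
from h import *
print('white',tri((268,55),(298,303)),'red',tri((134,55),(413,248)))
for c,u,r in [('scene',(268,55),75),('scene',(134,55),75),('top',(298,303),69),('top',(413,248),64)]:
    i=camera_info(c)
    o,d=ray(c,u);W=tri((268,55),(298,303))[0] if u[0] in(268,298) else tri((134,55),(413,248))[0]
    print(c,u,np.linalg.norm(W-o)*r/i['fx'])
s=ctrl.read_state(); im=get_image('wrist'); cv2.imwrite('pics/w0.png',im[:,:,::-1])
E
```

```text
white (array([ 0.2764, -0.0838,  0.398 ]), np.float64(0.0076536550870100065)) red (array([ 0.4048, -0.3419,  0.5033]), np.float64(0.0009211837873927297))
scene (268, 55) 0.1790160957003455
scene (134, 55) 0.16210952275293555
top (298, 303) 0.1723118377885573
top (413, 248) 0.15049601647683006
```

View pics/w0.png

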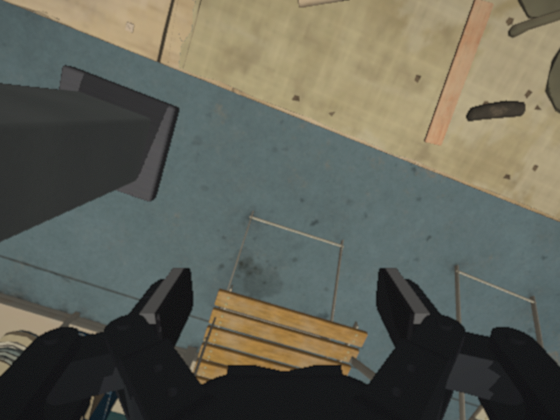

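```bash
python3 - <<'E'
from h import *
from scipy.optimize import least_squares
a=cv2.imread('pics/top0.png');b=get_image('top')[:,:,::-1]
cv2.imwrite('pics/top1.png',b)
print(np.abs(a.astype(int)-b).max(axis=2).mean(), (np.abs(a.astype(int)-b).max(axis=2)>40).sum())
R=ctrl.read_state()['tcp_rot']
J=[];P=[]
Rs=[R]
for th in (20,-20):
    c,s=np.cos(np.radians(th)),np.sin(np.radians(th)); Rs.append(R@np.array([[c,0,s],[0,1,0],[-s,0,c]]))
for x in (.2,.35,.5,.6):
  for y in (-.5,-.25,0.15):
    for z in (.1,.3):
      for Q in Rs:
        q=ctrl.solve_ik([x,y,z],Q)
        if q is not None: J.append(q);P.append(([x,y,z],Q))
J=np.radians(J);print(len(J))
def rz(t):c,s=np.cos(t),np.sin(t);return np.array([[c,-s,0],[s,c,0],[0,0,1]])
def ry(t):c,s=np.cos(t),np.sin(t);return np.array([[c,0,s],[0,1,0],[-s,0,c]])
def fk(q,p):
    h,o,A,e,B,c=p
    T=np.array([0,0,h])
    R=rz(q[0]);T=T+R@[o,0,0]; R=R@ry(q[1]);T=T+R@[0,0,A];R=R@ry(q[2]);T=T+R@[e,0,0]
    R=R@rz(q[3]);T=T+R@[0,0,B];R=R@ry(q[4]);T=T+R@[0,0,c];return T,R@rz(q[5])
f=lambda p:np.concatenate([fk(q,p)[0]-x[0] for q,x in zip(J,P)])
s=least_squares(f,[.3,0,.4,0,.4,.2]);print(s.x,np.abs(s.fun).max())
print(fk(J[0],s.x)[1].round(3),P[0][1])
E
```

```text
0.881938775510204 0
72
[ 0.1413 -0.0001  0.5921  0.0253  0.4171  0.3196] 0.01127677409377667
[[-0.355  0.935  0.   ]
 [ 0.935  0.355 -0.   ]
 [-0.     0.    -1.   ]] [[ 0.9349  0.3549  0.    ]
 [ 0.3549 -0.9349 -0.0001]
 [ 0.      0.0001 -1.    ]]
```

```bash
cat >> h.py <<'E'
def down(deg):
    a=np.radians(deg);x=np.array([np.cos(a),np.sin(a),0]);z=np.array([0,0,-1.]);return np.stack([x,np.cross(z,x),z],1)
E
python3 - <<'E'
from h import *
s=ctrl.read_state();q0=s['joints'];print(s['clock'])
q1=np.array(ctrl.solve_ik([.52,-.27,.22],down(24.6)));print(q1)
for k in range(1,5):
    ctrl.movej(q0+(q1-q0)*k*0.11)
    s=ctrl.read_state();print(s['clock'],s['joints'],s['tau'],s['force'],s['tool_pos'])
cv2.imwrite('pics/top2.png',get_image('top')[:,:,::-1])
cv2.imwrite('pics/scene2.png',get_image('scene')[:,:,::-1])
E
python3 -c "
import cv2,numpy as np
a=cv2.imread('pics/top2.png');b=cv2.imread('pics/scene2.png')
cv2.imwrite('pics/c2.png',cv2.resize(np.hstack([a,b]),(800,300)))"
```

```text
0.9
[-28.5644  19.7053  89.2286  -0.      71.0661  36.8356]
1.2 [-65.6511  18.4699  89.5936  -0.0137  71.9365   3.0211] [  0.9116 -41.6194 -23.4281   0.1461  -0.0046   0.0352] [-0.0112 -0.3934 -0.1494] [ 0.2479 -0.5202  0.2301]
1.5083 [-61.1264  18.6168  89.5529  -0.0399  71.8325   7.1882] [  1.0365 -41.733  -23.4056   0.1436  -0.0039   0.0312] [-0.4518  1.032   0.6835] [ 0.2886 -0.5     0.2289]
1.8167 [-56.5752  18.77    89.5079  -0.0514  71.7231  11.3595] [  1.0738 -41.8566 -23.3879   0.1462  -0.004    0.0308] [-0.835   0.3468  0.091 ] [ 0.328  -0.4766  0.2276]
2.125 [-51.999   18.9234  89.4611  -0.0595  71.6189  15.5345] [  1.0899 -41.9826 -23.3701   0.1476  -0.0041   0.0306] [-0.0468  0.7307 -0.3056] [ 0.3657 -0.4499  0.2264]
```

View pics/c2.png

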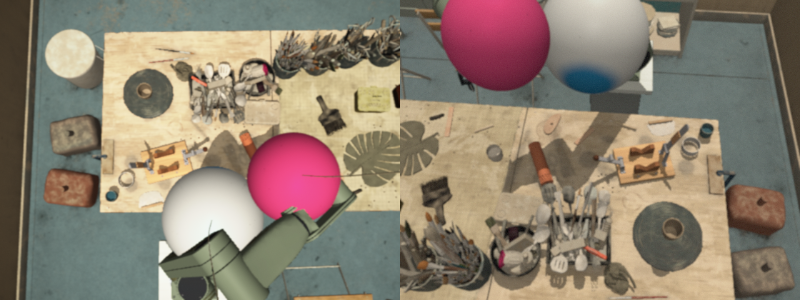

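```bash
python3 - <<'E'
from h import *
s=ctrl.read_state();q0=s['joints']
q1=np.array(ctrl.solve_ik([.52,-.27,.22],down(24.6)))
for k in range(1,5):
    ctrl.movej(q0+(q1-q0)*k*0.15)
    s=ctrl.read_state();print(s['clock'],s['joints'],s['tau'],s['force'],s['tool_pos'])
    if abs(s['tau'][0])>6 or np.linalg.norm(s['force'])>8: break
cv2.imwrite('pics/top3.png',get_image('top')[:,:,::-1])
cv2.imwrite('pics/scene3.png',get_image('scene')[:,:,::-1])
E
python3 -c "
import cv2,numpy as np
a=cv2.imread('pics/top3.png');b=cv2.imread('pics/scene3.png')
cv2.imwrite('pics/c3.png',cv2.resize(np.hstack([a,b]),(800,300)))"
```

```text
2.4917 [-48.5835  19.0318  89.4286  -0.0864  71.5384  18.7027] [  0.9378 -42.0915 -23.3638   0.1498  -0.0055   0.0388] [ 0.0961 -0.9348 -0.7618] [ 0.3923 -0.4281  0.2255]
2.7583 [-45.051   19.153   89.3955  -0.0962  71.4561  21.8885] [  1.032  -42.183  -23.3503   0.1586  -0.0058   0.0386] [-0.4086  0.5043 -0.7061] [ 0.4186 -0.4038  0.2245]
3.025 [-41.5326  19.2687  89.362   -0.092   71.3738  25.081 ] [  1.0563 -42.2791 -23.3361   0.16    -0.0057   0.0383] [-0.6081 -0.2675 -0.1382] [ 0.4433 -0.3779  0.2236]
3.2917 [-38.0126  19.3877  89.3226  -0.089   71.2907  28.2732] [  1.0649 -42.3766 -23.3225   0.161   -0.0057   0.0381] [-0.1711 -0.6245  0.1164] [ 0.4664 -0.3505  0.2226]
```

View pics/c3.png

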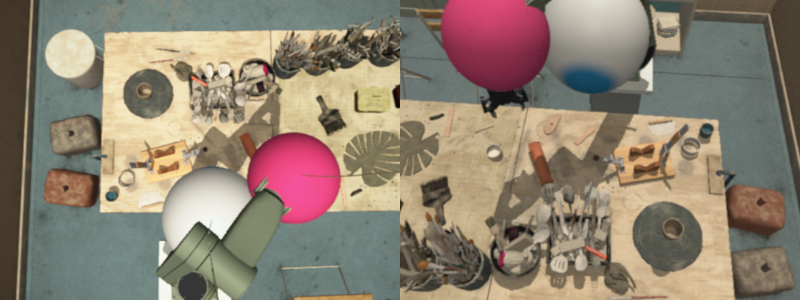

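The arm is already inside the pictured balls with no contact force and no ball motion, so they don't affect the arm. Next I'll measure the roller with the wrist camera.

```bash
python3 - <<'E'
from h import *
ctrl.goto([.53,-.268,.24],down(24.6))
s=ctrl.read_state();print(s['clock'],s['tau'][:3],s['force'])
im=get_image('wrist');cv2.imwrite('pics/w1.png',im[:,:,::-1])
r=finder.outline_of('wrist','roller_center')
print([(d['extent'],d['confidence']) for d in r])
m=r[0]['pixels'].astype(np.uint8)
cs,_=cv2.findContours(m,cv2.RETR_EXTERNAL,cv2.CHAIN_APPROX_NONE)
c=max(cs,key=cv2.contourArea);box=cv2.boxPoints(cv2.minAreaRect(c));print(box)
P=s['tool_pos'];R=s['tcp_rot']
for b in box: print(wonz(b,P,R,.024))
v=im[:,:,::-1].copy();cv2.polylines(v,[box.astype(int)],True,(0,255,0),1);cv2.imwrite('pics/w1.png',v)
np.save('w1pose.npy',np.vstack([P,R]));np.save('w1m.npy',m)
E
```

```text
3.8917 [  1.1649 -43.4203 -24.0651] [-0.218  -0.4245 -0.2748]
[([261.5, 82.0, 45.6, 164.8], 0.89)]
[[261.4443  84.2111]
 [305.7665  83.3247]
 [308.9948 244.7401]
 [264.6725 245.6265]]
[ 0.6143 -0.203   0.024 ]
[ 0.6345 -0.2452  0.024 ]
[ 0.47  -0.329  0.024]
[ 0.4463 -0.28    0.024 ]
```

View pics/w1.png

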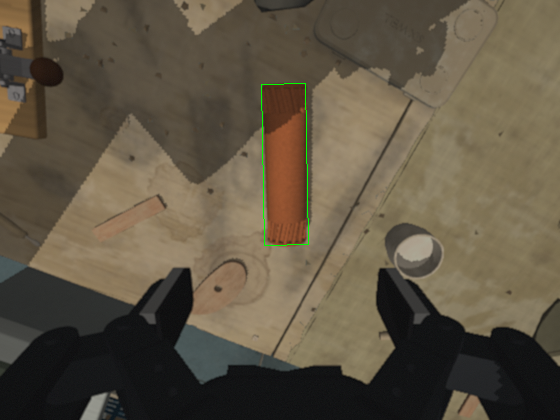

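```bash
cat >> h.py <<'E'
from scipy.optimize import minimize
def cyl(x,y,th,z=.024,L=.088,r=.024):
    a=np.array([np.cos(th),np.sin(th),0]);n=np.array([-np.sin(th),np.cos(th),0]);k=np.array([0,0,1.])
    return [np.array([x,y,z])+s*L*a+r*(np.cos(t)*n+np.sin(t)*k) for s in(-1,1) for t in np.linspace(0,2*np.pi,24,endpoint=False)]
def fitcyl(m,pj,x0,z=.024):
    F=16
    def cost(p):
        pts=np.array([pj(X) for X in cyl(p[0],p[1],p[2],z)],np.float32)
        h=cv2.convexHull(pts)
        v=np.zeros(m.shape,np.uint8);cv2.fillConvexPoly(v,np.round(h*F).astype(np.int32),1,shift=4)
        return ((v>0)!=(m>0)).sum()/m.sum()
    best=None
    s=np.array([x0+np.array(d) for d in [[0,0,0],[.01,0,0],[0,.01,0],[0,0,.06]]])
    r=minimize(cost,x0,method='Nelder-Mead',options=dict(initial_simplex=s,xatol=1e-5,fatol=1e-5,maxiter=400))
    return r.x,r.fun
E
python3 - <<'E'
from h import *
A=np.load('w1pose.npy');P,R=A[0],A[1:];m=np.load('w1m.npy')
x,f=fitcyl(m,lambda X:wproj(X,P,R),np.array([.54,-.264,np.radians(25)]));print(x[:2],np.degrees(x[2]),f)
get_image('scene');r=finder.outline_of('scene','roller_center');print(r[0]['extent'],r[0]['confidence'])
x,f=fitcyl(r[0]['pixels'],lambda X:proj('scene',X),np.array([.54,-.264,np.radians(25)]));print(x[:2],np.degrees(x[2]),f)
E
```

```text
Traceback (most recent call last):
  File "h.py", line 37, in fitcyl
    r=minimize(cost,x0,method='Nelder-Mead',options=dict(initial_simplex=s,xatol=1e-5,fatol=1e-5,maxiter=400))
  File "h.py", line 31, in cost
    pts=np.array([pj(X) for X in cyl(p[0],p[1],p[2],z)],np.float32)
                  ~~^^^
  File "h.py", line 20, in wproj
    i=camera_info('wrist');T=i['tool_from_camera']
ValueError: time passes only in moves, steps and waits
```

```bash
sed -i "s/^import cv2, numpy as np/import cv2, numpy as np\n_ci=camera_info;_cc={}\ndef camera_info(c):\n    if c not in _cc:_cc[c]=_ci(c)\n    return _cc[c]/" h.py && python3 - <<'E'
from h import *
A=np.load('w1pose.npy');P,R=A[0],A[1:];m=np.load('w1m.npy')
x,f=fitcyl(m,lambda X:wproj(X,P,R),np.array([.54,-.264,np.radians(25)]));print(x[:2],np.degrees(x[2]),f)
get_image('scene');r=finder.outline_of('scene','roller_center');print(r[0]['extent'],r[0]['confidence'])
x,f=fitcyl(r[0]['pixels'],lambda X:proj('scene',X),np.array([.54,-.264,np.radians(25)]));print(x[:2],np.degrees(x[2]),f)
E
```

```text
[ 0.5439 -0.2636] 26.403547631968795 0.04595997034840623
[272.7, 177.3, 130.4, 80.2] 0.28
[ 0.5353 -0.2655] 25.553701859361034 1.2508878211823689
```

```bash
python3 - <<'E'
from h import *
ctrl.goto([.49,.12,.31],down(14))
s=ctrl.read_state();print(s['clock'])
im=get_image('wrist');cv2.imwrite('pics/w2.png',im[:,:,::-1])
for q in ["cradle","strap","latch","latch_knob"]:
    print(q,[(d['extent'],round(d['confidence'],2)) for d in finder.boxes_of('wrist',q)][:2])
np.save('w2pose.npy',np.vstack([s['tool_pos'],s['tcp_rot']]))
E
```

```text
5.5667
cradle [([100.8, 101.2, 356.5, 118.4], 0.83)]
strap [([99.8, 161.6, 125.1, 58.6], 0.69), ([337.9, 147.0, 123.1, 35.2], 0.67)]
latch [([340.6, 149.4, 117.2, 34.4], 0.63)]
latch_knob [([342.8, 148.3, 118.7, 35.0], 0.87)]
```

View pics/w2.png

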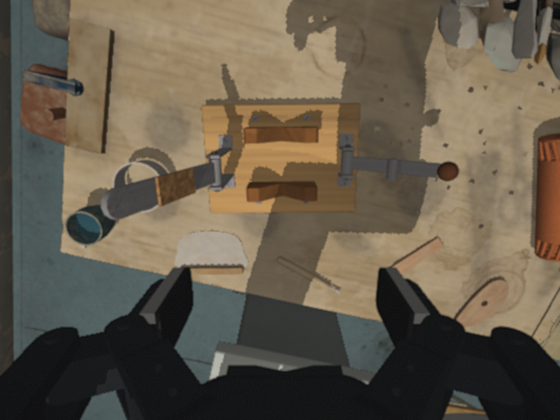

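```bash
python3 - <<'E'
import cv2
a=cv2.imread("pics/w2.png")[85:230,90:350];cv2.imwrite("pics/w2z.png",cv2.resize(a,None,fx=3,fy=3,interpolation=cv2.INTER_CUBIC))
a=cv2.imread("pics/w2.png")[85:230,220:480];cv2.imwrite("pics/w2y.png",cv2.resize(a,None,fx=3,fy=3,interpolation=cv2.INTER_CUBIC))
E
```

```text
(no output)
```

View pics/w2z.png

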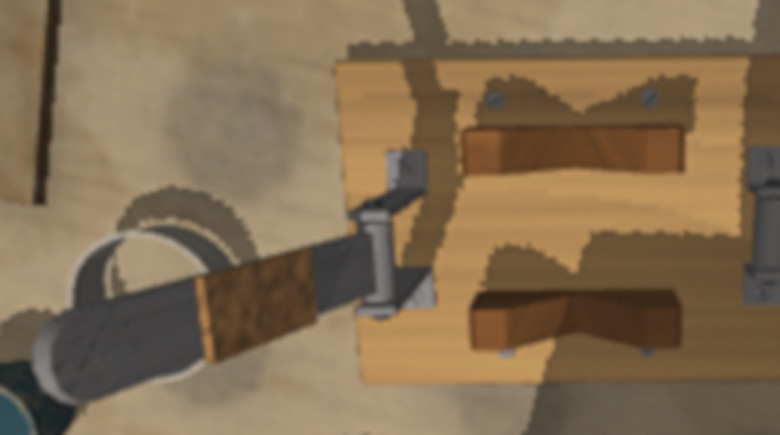

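View pics/w2y.png

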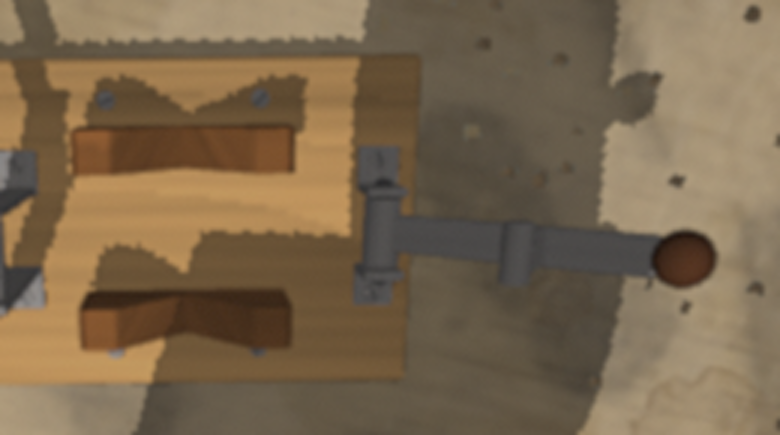

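```bash
python3 - <<'E'
from h import *
from scipy.optimize import least_squares
A=np.load('w2pose.npy');P,R=A[0],A[1:]
L=lambda x,y:np.array([90+x/3,85+y/3]);Q=lambda x,y:np.array([220+x/3,85+y/3])
pts=[((.075,.105,.018),L(336,62)),((-.075,.105,.018),L(362,383)),((.075,-.105,.018),Q(420,56)),((-.075,-.105,.018),Q(404,378)),
((.046,.046,.06),L(462,128)),((.046,-.046,.06),L(684,126)),((.028,.046,.06),L(464,172)),((.028,-.046,.06),L(684,172)),
((-.028,.046,.06),L(472,307)),((-.028,-.046,.06),L(682,304)),((-.046,.046,.06),L(471,349)),((-.046,-.046,.06),L(681,349)),
((0,.075,.094),L(378,258)),((0,-.087,.034),Q(382,232))]
def W(p,l):
    c,s=np.cos(p[2]),np.sin(p[2]);return np.array([p[0]+c*l[0]-s*l[1],p[1]+s*l[0]+c*l[1],l[2]])
f=lambda p:np.concatenate([wproj(W(p,l),P,R)-u for l,u in pts])
r=least_squares(f,[.504,.125,.24],loss='soft_l1');print(r.x,np.degrees(r.x[2]));print(r.fun.reshape(-1,2))
p=r.x;np.save('cradle.npy',p)
k=Q(684,258);g=least_squares(lambda a:wproj(W(p,(0,-.087-.122*np.sin(a[0]),.034+.122*np.cos(a[0]))),P,R)-k,[1.]);print('latch',g.x,g.fun)
# same with fixed cams
zs=lambda x,y:np.array([100+x/2.353,140+y/2.353]);zt=lambda x,y:np.array([150+x/2.8,150+y/2.8])
pp=[('scene',(-.075,-.105),zs(467,160)),('scene',(-.075,.105),zs(640,137)),('scene',(.075,.105),zs(669,248)),('scene',(.075,-.105),zs(492,278)),
('top',(.075,.105),zt(133,174)),('top',(.075,-.105),zt(304,128)),('top',(-.075,-.105),zt(336,248)),('top',(-.075,.105),zt(163,300))]
for cams in (['scene'],['top'],['scene','top']):
    f2=lambda p:np.concatenate([proj(c,W(p,(l[0],l[1],.018)))-u for c,l,u in pp if c in cams])
    r=least_squares(f2,p,loss='soft_l1');print(cams,r.x,np.abs(r.fun).max())
s=L(45,360)
g=least_squares(lambda a:wproj(W(p,(0,.075-.152*np.cos(a[0]),.094+.152*np.sin(a[0]))),P,R)-s,[2.1]);print('strap',g.x,g.fun)
E
```

```text
[0.5016 0.1253 0.2514] 14.401320796114634
[[-1.3598 -1.9983]
 [-0.9913  0.7977]
 [ 2.0284 -1.4263]
 [ 0.6155  1.2807]
 [-1.0171  0.0248]
 [ 1.578   0.026 ]
 [-0.9879  0.6287]
 [ 1.2096 -0.02  ]
 [-1.6081  0.5364]
 [ 0.7931  0.9358]
 [-0.6525  0.1912]
 [ 0.7971 -0.3951]
 [-0.2172 -0.1597]
 [ 0.2642 -0.4167]]
latch [0.8914] [0.3061 0.5196]
['scene'] [0.5068 0.1263 0.2444] 1.778562555974986
['top'] [0.5015 0.1238 0.2659] 1.0156203833916493
['scene', 'top'] [0.5047 0.1253 0.2534] 1.5756684749766805
strap [1.8955] [-0.2102  1.9642]
```

```bash
python3 - <<'E'
from h import *
R=down(26.4)
ctrl.goto([.5439,-.2636,.12],R)
ctrl.move_linear([.5439,-.2636,.003],R,v=.12)
s=ctrl.read_state();print(s['clock'],s['tool_pos'],s['force'])
eoat.close(squeeze=45)
s=ctrl.read_state();print(s['clock'],s['gripper_width'],s['tool_pos'],s['force'])
ctrl.move_linear([.5439,-.2636,.20],R,v=.15)
s=ctrl.read_state();print(s['clock'],s['gripper_width'],s['force'])
im=get_image('wrist');cv2.imwrite('pics/w3.png',im[:,:,::-1])
r=finder.outline_of('wrist','roller_center');print([(d['extent'],d['confidence']) for d in r])
np.save('w3m.npy',r[0]['pixels'])
E
```

```text
8.5333 [ 0.5445 -0.2639  0.0038] [-0.1372  0.8598  0.3788]
8.975 0.5493972042298053 [ 0.5442 -0.2637  0.0038] [-0.7272  0.804   5.1138]
10.4417 0.5496729352792276 [ 0.1845  0.1043 -2.05  ]
[([220.6, 61.4, 132.9, 310.5], 0.94), ([0.0, 1.7, 31.2, 147.5], 0.58)]
```

View pics/w3.png

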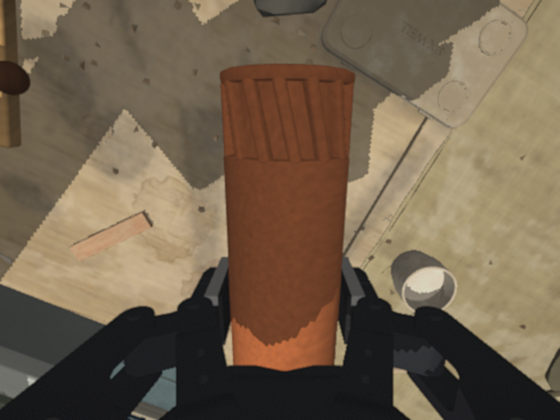

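```bash
python3 - <<'E'
from h import *
from scipy.optimize import least_squares
m=np.load('w3m.npy').copy().astype(np.uint8)
rows=[100,150,200,250];
for r in rows:
    c=np.where(m[r,150:420])[0]+150;print(r,c.min(),c.max())
I=np.eye(3);O=np.zeros(3)
def pr(X):return wproj(X,O,I)
# params: xe (end), zc, pitch
def f(p):
    xe,zc,pt,yo=p
    th=np.linspace(0,2*np.pi,60,endpoint=False)
    a=np.array([np.cos(pt),0,np.sin(pt)]);n=np.array([0,1,0]);k=np.cross(a,n)
    E=np.array([xe,yo,zc])
    C=np.array([pr(E+.024*(np.cos(t)*n+np.sin(t)*k)) for t in th])
    top=C[:,1].min()
    D=np.array([pr(E-.028*a+.024*(np.cos(t)*n+np.sin(t)*k)) for t in th])
    # rib boundary at upper generatrix
    kk=pr(E-.028*a-.024*np.array([0,0,1]))
    return [top-65, C[:,0].min()-220.5, C[:,0].max()-354, kk[1]-160]
r=least_squares(f,[.088,-.025,0,0]);print(r.x,r.fun)
for pt in (-.05,0,.05):
    g=least_squares(lambda p:f([p[0],p[1],pt,p[2]]),[.088,-.025,0]);print(pt,g.x,g.fun)
E
```

```text
100 222 352
150 224 348
200 227 346
250 228 342
[ 0.0882 -0.0162 -0.0053  0.0007] [-0. -0.  0.  0.]
-0.05 [ 0.0887 -0.0179  0.0007] [ 1.3125 -1.0674  1.0674 -1.4453]
0 [ 0.0881 -0.016   0.0007] [-0.1458  0.1247 -0.1247  0.1589]
0.05 [ 0.0876 -0.014   0.0007] [-1.4517  1.2987 -1.2987  1.5632]
```

```bash
python3 - <<'E'
from h import *
R=down(14.4);p=np.load('cradle.npy')
ctrl.goto([p[0],p[1],.20],R)
ctrl.move_linear([p[0],p[1],.085],R,v=.15)
s=ctrl.read_state();print(s['clock'],s['tool_pos'],s['gripper_width'],s['force'])
cv2.imwrite('pics/w4.png',get_image('wrist')[:,:,::-1])
b=get_image('scene')[:,:,::-1];cv2.imwrite('pics/scene4.png',cv2.resize(b[140:290,230:450],None,fx=3.5,fy=3.5,interpolation=cv2.INTER_CUBIC))
E
```

```text
12.9083 [0.5025 0.1252 0.0857] 0.5533883965550657 [-0.413  -0.1776 -2.1492]
```

View pics/w4.png

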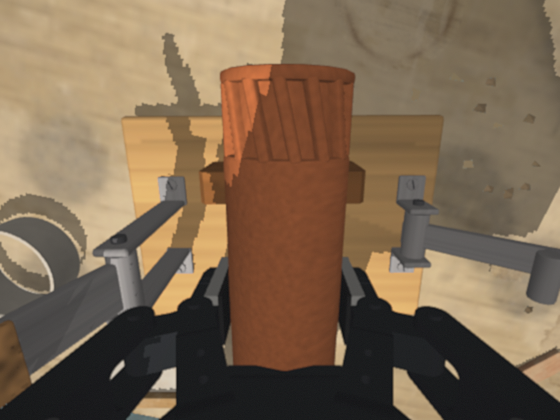

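View pics/scene4.png

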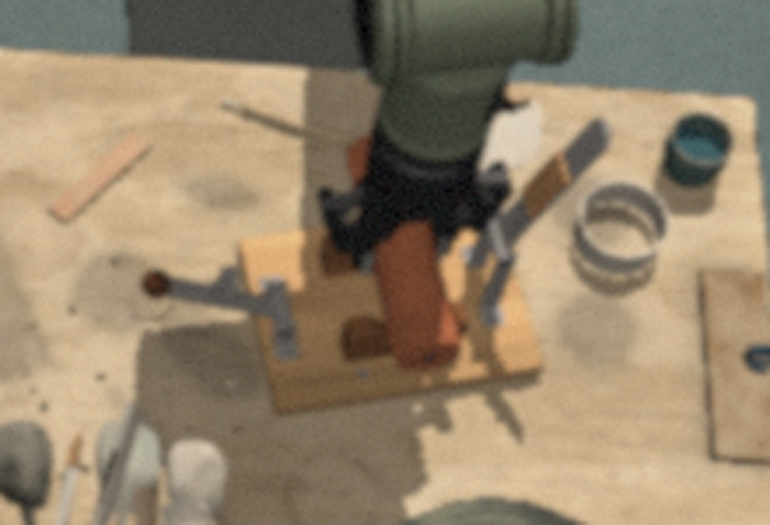

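```bash
python3 - <<'E'
import cv2
a=cv2.imread("pics/w4.png")[105:285,110:460];cv2.imwrite("pics/w4z.png",cv2.resize(a,None,fx=2.25,fy=2.25,interpolation=cv2.INTER_CUBIC))
E
python3 - <<'E'
from h import *
from scipy.optimize import least_squares
P=np.array([.5025,.1252,.0857]);R=down(14.4);p0=np.load('cradle.npy')
pts=[((.075,.105,.018),(123,117)),((.075,-.105,.018),(443,115)),((.046,.046,.06),(202,165)),((.046,-.046,.06),(363,165)),((.028,.046,.06),(202,202)),((.028,-.046,.06),(363,202))]
def W(p,l):
    c,s=np.cos(p[2]),np.sin(p[2]);return np.array([p[0]+c*l[0]-s*l[1],p[1]+s*l[0]+c*l[1],l[2]+p[3]])
f=lambda p:np.concatenate([wproj(W(p,l),P,R)-u for l,u in pts])
r=least_squares(f,[*p0,0]);print(r.x,r.fun.reshape(-1,2))
r=least_squares(lambda p:f([*p,0]),p0);print(r.x,r.fun.reshape(-1,2))
d=r.x[:2]-P[:2];print('in tool',R.T@np.r_[d,0])
E
```

```text
[ 0.5012  0.1258  0.2546 -0.0082] [[ 0.4724 -2.1161]
 [-1.0704 -1.3705]
 [-1.697   3.9709]
 [ 1.7927  3.3557]
 [ 0.8804 -1.9613]
 [-0.4564 -2.5403]]
[0.5022 0.126  0.2547] [[-5.9935 -3.6413]
 [ 5.3958 -2.9698]
 [-5.6723  4.7593]
 [ 5.7505  4.1044]
 [-2.8503  0.2547]
 [ 3.2766 -0.3599]]
in tool [-0.0001 -0.0009  0.    ]
```

View pics/w4z.png

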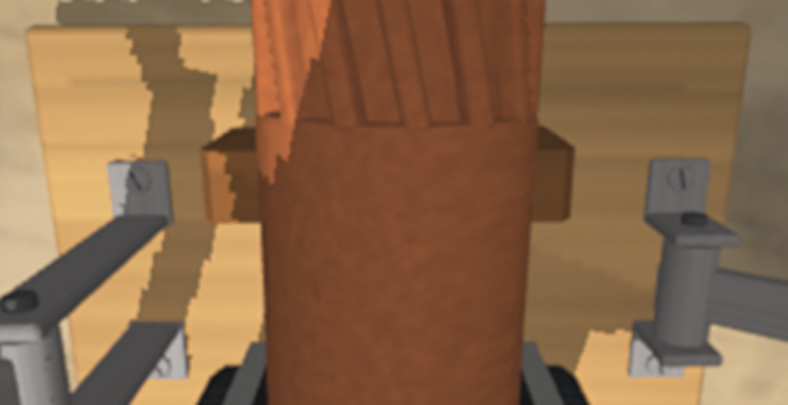

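```bash
python3 - <<'E'
from h import *
R=down(14.4);p=np.load('cradle.npy')
xy=np.r_[p[:2],0]+R@np.array([-.0005,-.001,0]);print(xy)
ctrl.move_linear([xy[0],xy[1],.050],R,v=.08)
s=ctrl.read_state();f0=s['force'];print(s['clock'],s['tool_pos'],f0)
for z in (.047,.0455,.0445,.0435,.0425):
    ctrl.move_linear([xy[0],xy[1],z],R,v=.03)
    s=ctrl.read_state();print(z,s['clock'],s['tool_pos'],s['force']-f0)
    if s['force'][2]-f0[2]>3: break
E
```

```text
[0.5009 0.1261 0.    ]
13.6 [0.5011 0.1262 0.0501] [-0.4404 -0.2872 -2.4071]
0.047 13.85 [0.501  0.1261 0.0472] [-0.8196  0.1    -0.3515]
0.0455 14.1 [0.5009 0.1261 0.0455] [ 1.3173  1.3203 -0.959 ]
0.0445 14.35 [0.5011 0.1261 0.0447] [0.7282 0.5272 2.1372]
0.0435 14.6 [0.5012 0.1262 0.0445] [-1.6496  0.1061  8.8941]
```

```bash
python3 - <<'E'
from h import *
R=down(14.4)
eoat.let_go()
s=ctrl.read_state();print(s['clock'],s['gripper_width'],s['tool_pos'],s['force'])
ctrl.move_linear([.5009,.1261,.20],R,v=.18)
ctrl.move_linear([.46,.1261-.01,.31],R,v=.25)
s=ctrl.read_state();print(s['clock'],s['force'])
cv2.imwrite('pics/w5.png',get_image('wrist')[:,:,::-1])
r=finder.outline_of('wrist','roller_center');print([(d['extent'],d['confidence']) for d in r])
P,R=s['tool_pos'],s['tcp_rot']
x,f=fitcyl(r[0]['pixels'],lambda X:wproj(X,P,R),np.array([.5016,.1253,.2514]),z=.064);print(x,f)
np.save('w5pose.npy',np.vstack([P,R]))
E
```

```text
15.0667 1.0009663715600305 [0.5009 0.1261 0.0434] [-0.7952  0.348  -0.7431]
16.7083 [-0.0599 -0.4168 -0.7447]
[([263.7, 56.2, 41.6, 161.0], 0.7)]
[0.5005 0.1265 0.2547] 0.05325157334193965
```

View pics/w5.png

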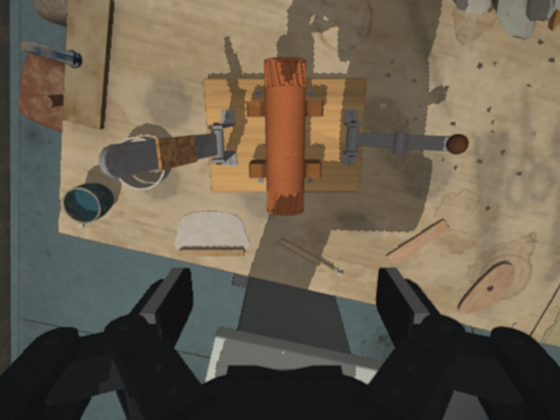

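```bash
cat >> h.py <<'E'
def WL(x,y,z):
    p=np.load('cradle.npy');c,s=np.cos(p[2]),np.sin(p[2]);return np.array([p[0]+c*x-s*y,p[1]+s*x+c*y,z])
def loc(P):
    p=np.load('cradle.npy');c,s=np.cos(p[2]),np.sin(p[2]);d=P[:2]-p[:2];return np.array([c*d[0]+s*d[1],-s*d[0]+c*d[1],P[2]])
E
python3 - <<'E'
from h import *
R=down(14.4)
for l in [(0,.19,.31),(0,.19,.2),(0,.09,.2),(0,-.02,.095),(0,-.25,.15),(0,-.1,.15)]:
    print(l,WL(*l),ctrl.solve_ik(WL(*l),R))
eoat.close()
ctrl.goto(WL(0,.195,.31),R)
ctrl.move_linear(WL(0,.195,.20),R,v=.2)
s=ctrl.read_state();print(s['clock'],s['gripper_width'],loc(s['tool_pos']),s['force'])
cv2.imwrite('pics/w6.png',get_image('wrist')[:,:,::-1])
b=get_image('scene')[:,:,::-1];cv2.imwrite('pics/scene6.png',cv2.resize(b[140:290,230:450],None,fx=3.5,fy=3.5,interpolation=cv2.INTER_CUBIC))
E
```

```text
(0, 0.19, 0.31) [0.4544 0.3093 0.31  ] [ 33.0439  13.7708  84.7613  -0.      81.4678 108.6439]
(0, 0.19, 0.2) [0.4544 0.3093 0.2   ] [ 33.0439  17.2977  95.8407  -0.      66.8616 108.6439]
(0, 0.09, 0.2) [0.4792 0.2124 0.2   ] [22.6486 15.0645 99.0641 -0.     65.8714 98.2486]
(0, -0.02, 0.095) [0.5066 0.1059 0.095 ] [ 10.5319  20.6018 108.202   -0.      51.1962  86.1319]
(0, -0.25, 0.15) [ 0.5638 -0.1169  0.15  ] [-12.8576  21.9399  96.5307  -0.      61.5294  62.7424]
(0, -0.1, 0.15) [0.5265 0.0284 0.15  ] [  1.8373  17.8953 102.9048  -0.      59.1999  77.4373]
19.0833 0.001181142915909784 [0.0008 0.1943 0.2012] [ 0.6016 -0.764  -0.7853]
```

View pics/w6.png

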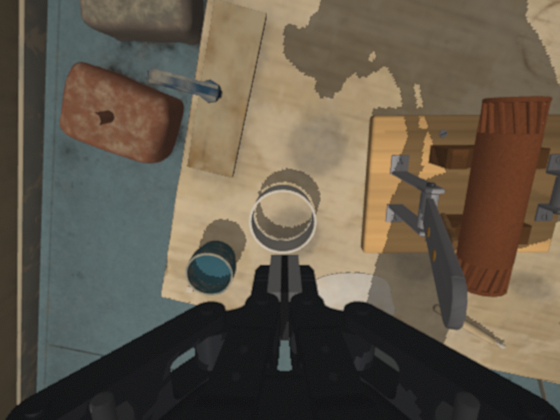

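View pics/scene6.png

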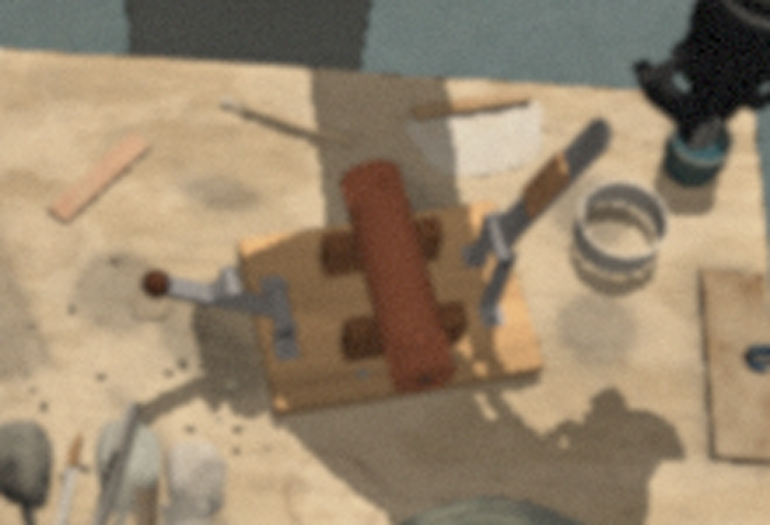

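```bash
python3 - <<'E'
from h import *
R=down(14.4)
def rep(t):
    s=ctrl.read_state();print(t,round(s['clock'],2),loc(s['tool_pos']),R.T@s['force'])
ctrl.move_linear(WL(0,.15,.207),R,v=.2);rep('a')
ctrl.move_linear(WL(0,.082,.204),R,v=.12);rep('b')
d=.112
for th in (1.3,1.0):
    ctrl.move_linear(WL(0,.075-d*np.cos(th)+.003*np.sin(th)+.005,.094+d*np.sin(th)+.003*np.cos(th)),R,v=.12);rep(th)
cv2.imwrite('pics/w7.png',get_image('wrist')[:,:,::-1])
b=get_image('scene')[:,:,::-1];cv2.imwrite('pics/scene7.png',cv2.resize(b[140:290,230:450],None,fx=3.5,fy=3.5,interpolation=cv2.INTER_CUBIC))
E
```

```text
a 19.56 [0.0006 0.1496 0.2082] [-0.4363  0.2382 -0.4906]
b 20.27 [0.0009 0.0814 0.2053] [-0.4803  1.5736 -4.8008]
1.3 20.67 [-0.0001  0.0528  0.2026] [ 0.2782  0.3422 -0.476 ]
1.0 21.09 [-0.0001  0.0221  0.1897] [ 0.2991 -0.2939  0.3244]
```

View pics/w7.png

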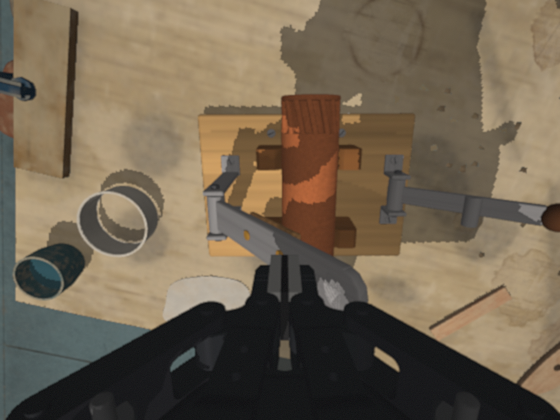

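View pics/scene7.png

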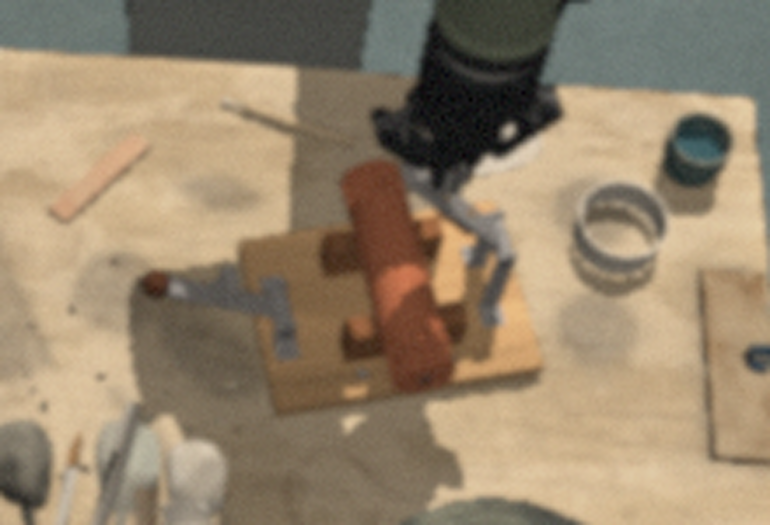

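```bash
python3 - <<'E'
from h import *
R=down(14.4)
def rep(t):
    s=ctrl.read_state();f=R.T@s['force'];print(t,round(s['clock'],2),loc(s['tool_pos']),f);return f
d=.112
for th in (.75,.5,.28,.12):
    ctrl.move_linear(WL(0,.075-d*np.cos(th)+.003*np.sin(th)+.005,.094+d*np.sin(th)+.003*np.cos(th)),R,v=.12);f=rep(th)
z=.103
while z>.09:
    z-=.002
    ctrl.move_linear(WL(0,-.032,z),R,v=.05);f=rep(z)
    if f[2]<-9: break
E
```

```text
0.75 21.57 [-0.0003 -0.0002  0.1721] [-0.0733 -0.6556  0.0479]
0.5 21.96 [-0.     -0.0168  0.1503] [-0.1808  0.8929  0.1744]
0.28 22.32 [-0.     -0.0266  0.128 ] [ 0.9117  0.3111 -1.0638]
0.12 22.62 [-0.0001 -0.0307  0.1105] [ 0.3046 -0.0528 -0.4057]
0.10099999999999999 22.96 [-0.0002 -0.032   0.1008] [-0.547   0.1576  0.141 ]
0.09899999999999999 23.21 [-0.    -0.032  0.099] [ 0.2081  0.1658 -0.0664]
0.09699999999999999 23.46 [ 0.0003 -0.0321  0.0974] [-0.4076  0.5918 -2.855 ]
0.09499999999999999 23.71 [ 0.0004 -0.0321  0.097 ] [ -3.2865   0.3715 -15.0209]
```

```bash
python3 - <<'E'
from h import *
R=down(14.4)
def rep(t):
    s=ctrl.read_state();f=R.T@s['force'];print(t,round(s['clock'],2),loc(s['tool_pos']),f);return f
ctrl.dwell(.3);rep('hold')
ctrl.move_linear(WL(0,-.032,.13),R,v=.12)
ctrl.move_linear(WL(0,-.10,.26),R,v=.25)
ctrl.move_linear(WL(0,-.25,.24),R,v=.25);rep('above')
s=ctrl.read_state();im=get_image('wrist');cv2.imwrite('pics/w8.png',im[:,:,::-1])
print([(d['extent'],d['confidence']) for d in finder.boxes_of('wrist','latch_knob')][:2])
for a in (.85,.9,.95,1.0): print(a,wproj(WL(0,-.087-.122*np.sin(a),.034+.122*np.cos(a)),s['tool_pos'],s['tcp_rot']))
b=get_image('scene')[:,:,::-1];cv2.imwrite('pics/scene8.png',cv2.resize(b[140:290,230:450],None,fx=3.5,fy=3.5,interpolation=cv2.INTER_CUBIC))
E
```

```text
hold 24.01 [ 0.0004 -0.0321  0.097 ] [ -3.3931  -0.638  -15.1908]
above 25.94 [-0.0002 -0.2487  0.2393] [-0.0665 -0.6315  0.2276]
[([134.1, 168.2, 92.8, 45.9], 0.59), ([0.6, 94.2, 84.0, 181.8], 0.26)]
0.85 [204.7048 201.8527]
0.9 [210.3638 200.4414]
0.95 [215.6258 199.0195]
1.0 [220.4876 197.5938]
```

View pics/w8.png

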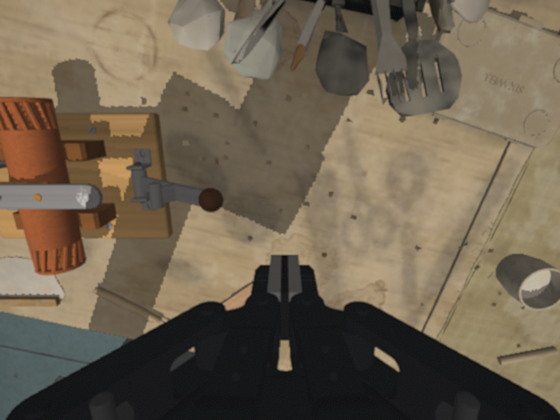

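View pics/scene8.png

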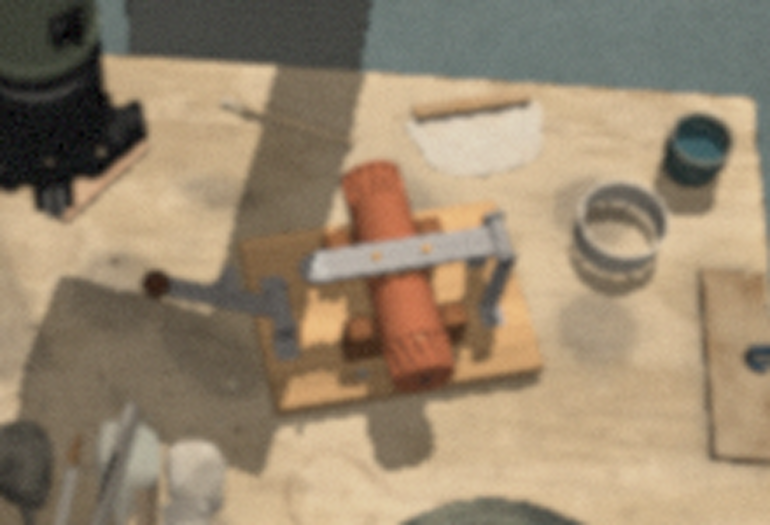

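```bash
python3 - <<'E'
from h import *
R=down(14.4)
def rep(t):
    s=ctrl.read_state();f=R.T@s['force'];print(t,round(s['clock'],2),loc(s['tool_pos']),f);return f
def pt(a,g=.018): return WL(0,-.087-.122*np.sin(a)-g,.034+.122*np.cos(a)-.014)
ctrl.move_linear(WL(0,-.25,.098),R,v=.2);rep('low')
for a in (.9,.75,.6,.45,.3,.2,.12):
    ctrl.move_linear(pt(a),R,v=.12);f=rep(a)
    if np.linalg.norm(f)>20: break
cv2.imwrite('pics/w9.png',get_image('wrist')[:,:,::-1])
b=get_image('scene')[:,:,::-1];cv2.imwrite('pics/scene9.png',cv2.resize(b[140:290,230:450],None,fx=3.5,fy=3.5,interpolation=cv2.INTER_CUBIC))
E
```

```text
low 26.95 [ 0.0009 -0.2502  0.0992] [0.069  0.7071 0.0329]
0.9 27.51 [ 0.001  -0.2043  0.0994] [ -4.4811  12.7285 -10.9015]
0.75 27.81 [ 0.0016 -0.1917  0.1136] [ -4.6193  12.5735 -12.5994]
0.6 28.11 [ 0.0014 -0.1743  0.1232] [ 0.2078  1.698  -1.31  ]
0.45 28.41 [-0.0002 -0.1571  0.1298] [-0.1292 -0.3594 -0.6781]
0.3 28.71 [-0.0001 -0.1407  0.1363] [-0.3281  0.0272  0.5236]
0.2 28.96 [-0.     -0.1291  0.1394] [-0.3001  0.0073  0.5592]
0.12 29.21 [-0.     -0.1194  0.1411] [-0.2601 -0.4288 -0.1915]
```

View pics/w9.png

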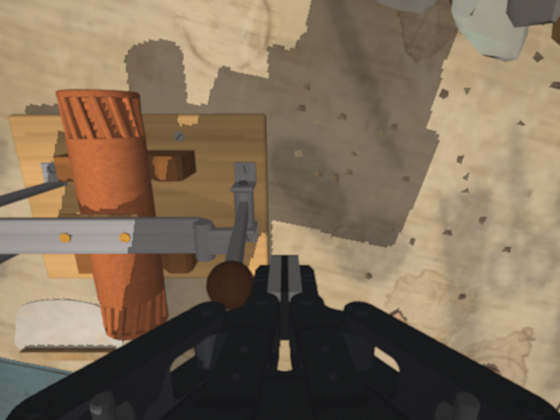

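View pics/scene9.png

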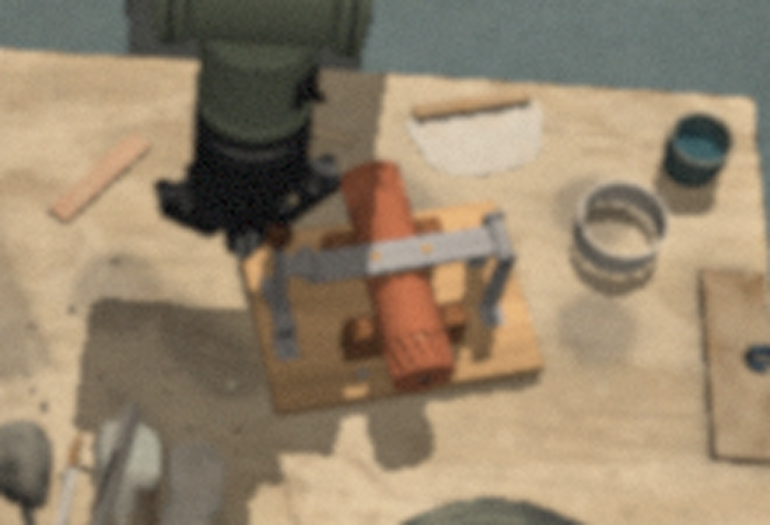

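```bash
python3 - <<'E'
from h import *
R=down(14.4)
def rep(t):
    s=ctrl.read_state();f=R.T@s['force'];print(t,round(s['clock'],2),loc(s['tool_pos']),f);return f
y=-.1194
while y<-.09:
    y+=.002
    ctrl.move_linear(WL(0,y,.142),R,v=.05);f=rep(round(y,4))
    if f[1]>16: break
ctrl.dwell(.2);rep('hold')
E
```

```text
-0.1174 29.56 [-0.0001 -0.1179  0.1418] [0.1286 3.4839 2.4432]
-0.1154 29.81 [-0.0001 -0.1164  0.142 ] [-0.4178  5.1741  1.4478]
-0.1134 30.06 [-0.     -0.115   0.1422] [0.081  7.153  2.2683]
-0.1114 30.31 [ 0.     -0.1137  0.1423] [-0.6654  9.6908  0.5392]
-0.1094 30.56 [ 0.0001 -0.1124  0.1425] [-1.8965 11.4486 -0.4154]
-0.1074 30.81 [ 0.0001 -0.1111  0.1426] [-2.6146 14.7779 -0.4946]
-0.1054 31.06 [ 0.0001 -0.1099  0.1427] [-1.7189 16.6919 -1.4827]
hold 31.26 [ 0.0001 -0.1099  0.1427] [-1.8262 16.1552 -0.4695]
```

```bash
python3 - <<'E'
from h import *
R=down(14.4)
def rep(t):
    s=ctrl.read_state();f=R.T@s['force'];print(t,round(s['clock'],2),loc(s['tool_pos']),f);return f
for y in (-.1034,-.1014):
    ctrl.move_linear(WL(0,y,.142),R,v=.05);f=rep(y)
    if f[1]>22: break
ctrl.dwell(.2)
ctrl.move_linear(WL(0,-.15,.142),R,v=.15)
ctrl.move_linear(WL(0,-.17,.25),R,v=.2)
ctrl.move_linear(WL(-.05,-.02,.34),R,v=.25)
s=ctrl.read_state();P,Q=s['tool_pos'],s['tcp_rot'];print(s['clock'],s['force'])
im=get_image('wrist')[:,:,::-1].copy()
r=finder.outline_of('wrist','roller_center');print([(d['extent'],d['confidence']) for d in r])
print('knob',[(d['extent'],d['confidence']) for d in finder.boxes_of('wrist','latch_knob')][:2])
for a in (0,.05,.1,.2): print(a,wproj(WL(0,-.087-.122*np.sin(a),.034+.122*np.cos(a)),P,Q))
print('strap end',[wproj(WL(0,.075-.152*np.cos(a),.094+.152*np.sin(a)),P,Q) for a in (0,.05)])
print('roller ends',[wproj(WL(t,0,.088),P,Q) for t in (-.088,.088)])
cv2.imwrite('pics/w10.png',im)
a=im[60:260,180:440];cv2.imwrite('pics/w10z.png',cv2.resize(a,None,fx=3,fy=3,interpolation=cv2.INTER_CUBIC))
b=get_image('scene')[:,:,::-1];cv2.imwrite('pics/scene10.png',b);cv2.imwrite('pics/scene10z.png',cv2.resize(b[140:290,230:450],None,fx=3.5,fy=3.5,interpolation=cv2.INTER_CUBIC))
for q in ('cup','cutter'): print(q,[(d['extent'],d['confidence']) for d in finder.boxes_of('scene',q)][:1])
print([proj('scene',WL(0,-.087-.122*np.sin(a),.034+.122*np.cos(a))) for a in (0,.05,.1)])
E
```

```text
-0.1034 31.51 [ 0.0001 -0.1089  0.1429] [-2.3052 20.2757 -1.377 ]
-0.1014 31.76 [ 0.0003 -0.1077  0.143 ] [-3.2304 21.612  -1.3857]
34.0083 [ 0.4208 -0.8223 -0.441 ]
[([245.1, 55.2, 43.5, 150.5], 0.91), ([316.7, 119.1, 41.5, 32.6], 0.38)]
knob [([317.5, 117.8, 42.8, 31.4], 0.78)]
0 [350.513  138.2927]
0.05 [356.5415 138.2782]
0.1 [362.4772 138.2406]
0.2 [373.9493 138.097 ]
strap end [array([331.6694, 134.3043]), array([332.4443, 134.7247])]
roller ends [array([268.5214, 203.8394]), array([266.151 ,  53.8998])]
cup [([122.1, 201.3, 24.7, 26.1], 0.91)]
cutter [([391.4, 191.4, 32.7, 28.9], 0.86)]
[array([312.69  , 205.2235]), array([310.2554, 205.6213]), array([307.8189, 206.078 ])]
```

View pics/w10z.png

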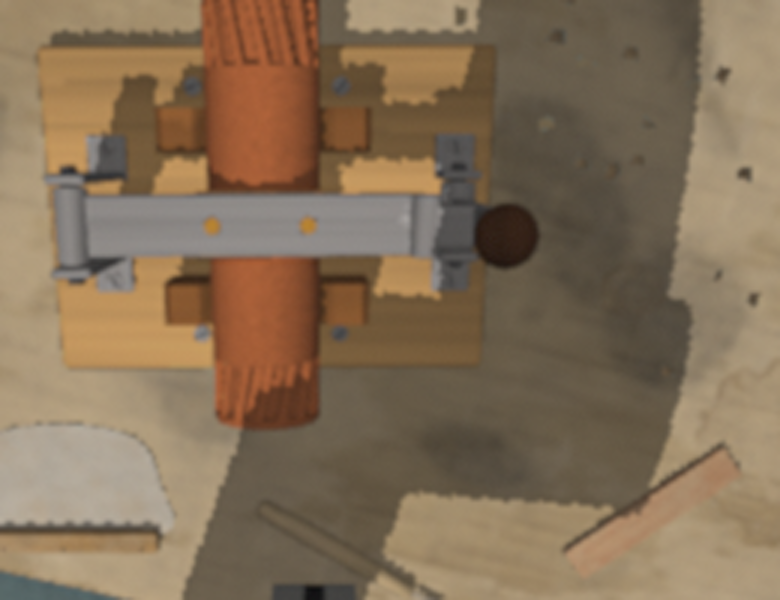

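View pics/scene10z.png

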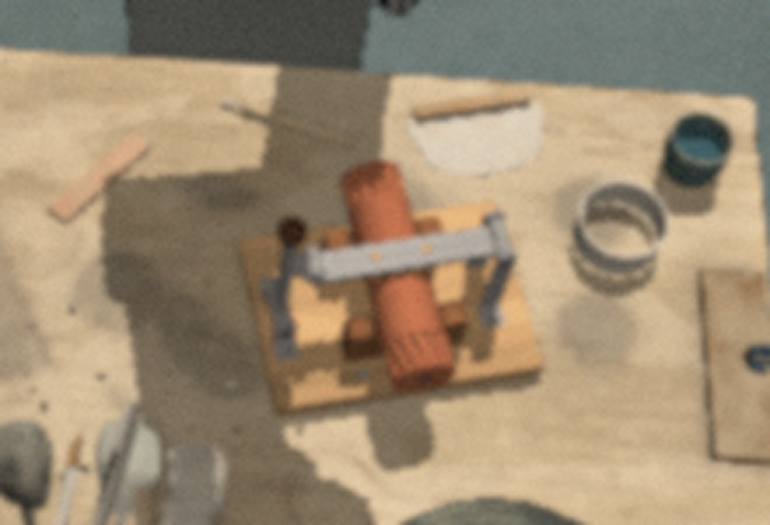

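```bash
python3 - <<'E'
from h import *
s=ctrl.read_state();P,Q=s['tool_pos'],s['tcp_rot']
get_image('wrist');r=finder.outline_of('wrist','roller_center');m=r[0]['pixels'].astype(np.uint8)
c=np.vstack([k for k in cv2.findContours(m,0,1)[0] if cv2.contourArea(k)>200]);v=np.zeros_like(m);cv2.fillConvexPoly(v,cv2.convexHull(c),1)
x,f=fitcyl(v,lambda X:wproj(X,P,Q),np.array([.5016,.1253,.2514]),z=.064);print(x,f,loc(np.r_[x[:2],.064]),x[2]-np.load('cradle.npy')[2])
print(s['clock'],s['force'],s['tool_pos'])
ctrl.hand_in()
E
```

```text
[0.5008 0.1261 0.2468] 0.013837147418839808 [-0.0006  0.001   0.064 ] -0.004575034569302749
34.3083 [ 0.1613 -0.3986  0.8578] [0.4584 0.0928 0.3393]
the job is handed in; nothing more can be done
```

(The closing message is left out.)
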